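# Take the photometer calibration stack apart

### The job

Take the stack of calibration pieces apart from the top down, one piece at a time: stand the capped vial upright in the round well of the small photometer, then lay the small round mount, the square mount and the large round mount, in that order, each flat in the tray whose recess has its shape and size (the square one squared up with its recess). Set every piece down gently, never dropping one or tipping the vial over, and leave the brown bottle and the white jar standing.

Things in the scene. Friction and masses are not known exactly. Their poses are not given: they have to be found in the camera images.
- vial_c (a point): Capped sample vial, white plastic with a grey screw cap, a plain upright cylinder 24 mm in diameter and 60 mm high, about 35 g; at the start it stands on top of the stack. The point is its centre, 30 mm above its underside; z is its axis, up.
- sleeve_c (a point): Small round mount: solid aluminium cylinder 36 mm in diameter, 28 mm high, dark disc on top, about 65 g; second from the top of the stack, under the vial. The point is its centre, 14 mm above its underside; z up.
- square_c (a point): Square mount: black plastic block 48 x 48 mm, 28 mm high, about 80 g; third from the top of the stack, under the small round mount. The point is its centre, 14 mm above its underside; x and y are square to its sides, z up.
- disc_c (a point): Large round mount: solid aluminium disc 68 mm in diameter, 28 mm high, white face on top, about 220 g; bottom of the stack, standing on the table. The point is its centre, 14 mm above its underside; z up.
- well (a point): Round well in the black end of the small white photometer (a fixed instrument 210 x 110 mm, 60 mm high, keypad and display on the same top face). The point is the centre of the well's mouth, 60 mm above the table; the well is 40 mm in diameter and 27 mm deep with a flat floor, z up, x along the instrument's length away from its keypad. A seated vial stands 33 mm out of it.
- tray_sleeve: Smallest grey tray, fixed to the table: square plate 72 x 72 mm, 10 mm high, with a round recess 52 mm in diameter and 6 mm deep at its middle (recess floor 4 mm above the table). Origin at the centre of its underside, on the table; place of the small round mount.
- tray_square: Grey tray with a square recess, fixed to the table: plate 84 x 84 mm, 10 mm high, recess 64 x 64 mm and 6 mm deep at its middle (floor 4 mm above the table), sides along the plate's. Origin at the centre of its underside, x and y along its sides; place of the square mount.
- tray_disc: Largest grey tray, fixed to the table: plate 100 x 100 mm, 10 mm high, with a round recess 84 mm in diameter and 6 mm deep at its middle (floor 4 mm above the table). Origin at the centre of its underside; place of the large round mount.
- reagent: Bystander: loose brown glass bottle with black cap, 56 mm in diameter, 105 mm high; origin at the centre of its underside, z up. Not to be knocked over.
- jar: Bystander: loose white jar, 66 mm in diameter, 75 mm high; origin at the centre of its underside, z up. Not to be knocked over.

How it is judged:
By the outcome, as a careful person would: the job done as asked, in the order asked, and still so for the second after the job is handed in, with the robot touching nothing.
It also fails if it takes over 120 s, if anything falls off the work surface, if the arm or the gripper's body presses on something with over 40 N, if the wrist force passes 120 N, or if a joint passes its speed limit or range.

### The arm

A 7-joint arm with a two-finger parallel gripper is mounted at the origin on the work surface. World frame = base frame: x ahead of the robot, y to its left, z up, the work surface at z = 0. Lengths are in m, angles in rad, forces in N, time in s.
With the tool pointing down it reaches from about 0.425 to 0.875 m from the base axis. Payload 4.7 kg.
Tool frame: the origin (TCP) lies midway between the tips of the shut fingers; the grasp point (between the pads) lies 19 mm behind it; z points along the fingers, y is the direction in which the jaws open and shut (so a half turn about z gives the same grasp; the last joint's range is limited). The gripper opens to 87 mm and grips with 3 to 60 N. Pads are 19 mm wide; open, the fingers measure 117 mm over their backs; the gripper's body (75 mm by 190 mm) begins 51 mm behind the grasp point.
Start: joints at [1.21, 0.321, -0.07, 1.45, 0.023, 1.371, -0.057], TCP at [0.238, -0.605, 0.223] pointing down, gripper open.
Joint ranges: [-2.86, 2.86], [-0.3, 2.09], [-1.38, 1.24], [0.06, 2.45], [-1.56, 4.7], [0.09, 2.05], [-2.69, 2.69]. Speed limits (rad/s): [2.57, 2.57, 3.14, 3.14, 3.14, 3.14, 3.14].

### API

Orientations are given as a rotation vector (axis times angle).
In Python, from bench import get_state, eyes, job gives the robot as it stands. The module is installed in compiled form; this text tells all that it offers.
- The arm moves only by the shell command python3 -m jog 'ROWS' [FORCE]. ROWS is JSON, a list that holds one entry, the list of rows, each a list of 5 numbers: the opening, from 0 (shut) to 1 (fully open), then the shift along the tool's x, y, z in units of 40 mm (1.0 is 40 mm), then the turn about the tool's z in units of 5 degrees (1.0 is 5 degrees). In form: [[[jaw, dx, dy, dz, turn], ...]]. A call has 1 to 10 rows; each row shifts and turns the commanded pose from where the row before left it, along the tool's axes as they then stand; what a row does not reach is not made up. A row lasts 1/8 s, in which the tool goes at most 62.5 mm and 10.7 degrees, less where a joint would pass 70% of its speed; a pose out of reach is approached as far as the arm can. A call is refused whole if a number of a shift passes 1 or a number of a turn 1, either way. A call with a gripper value outside its range is refused whole. The fingers move at their own pace and stop on an object; FORCE is the grip in N (left out, the last holds). Time passes only in rows, so rows that do not move let the fingers close. It gives the time, the measured TCP pose, the force and the opening at its end, in the units of the state.
- get_state(): the state, without advancing time (a new reading comes with each control period).
- eyes.get_image(name): name is "scene" or "top" or "wrist"; returns (picture, depth): 400x640x3 uint8, red, green, blue; 400x640 float32, m along the optical axis (not along the pixel's ray), 0 where there is no reading.
- eyes.camera_params(name): a dict with "camera_matrix" (3x3 intrinsics, pixels), "pose" (4x4, takes a point from camera to world coordinates); the wrist camera has in their place "mount" (4x4, takes a point from camera to tool coordinates, whose origin is the TCP and whose axes are the flange's). Camera axes: x right, y down, z forward; pixel columns grow to the right and rows downward; lengths in m; the calibration is good to about 2 mm. A picture is of the moment at which its call begins: read the wrist's pose just before it. camera_params takes no time and is no camera call.
- job.close_job(): hands the job in, once; it reports no verdict.
The state is a dict: "time": time; "joint_positions": joint angles; "qd": joint speeds; "joint_torque": joint torques, N m; "position": TCP position; "tool_rot": TCP orientation; "ft_force": force on the tool from outside, world axes, zero at the start; "torque": the same for the moment, N m; "grip_width": opening from 0.0 (shut) to 1.0 (fully open).
Only numpy, scipy, OpenCV 4.12 (cv2) and the standard library are available. Lean on these libraries where they do the work, as an engineer would, in place of code of your own. Each camera call takes 0.05 s, during which the arm holds its last target. There are 200 camera calls.

## Working session

There is one attempt and no reset: what is moved stays moved. The work goes in short steps, Python scripts to look and compute and a shell command to move; the robot and the scene stay as the last step left them, time stands still between calls to the robot, and variables do not carry over. Pictures are saved under pics/ and viewed, about 12 in all and at most 16, crops included, and the job is handed in when it is done.

```bash
mkdir -p pics; python3 - <<'E'
from bench import get_state, eyes
import cv2,numpy as np
s=get_state();print({k:np.round(v,3).tolist() for k,v in s.items()})
for n in("top","scene"):
    im,d=eyes.get_image(n);p=eyes.camera_params(n)
    np.savez(f"pics/{n}0.npz",im=im,d=d);cv2.imwrite(f"pics/{n}0.png",im[:,:,::-1]);print(n,np.round(p["camera_matrix"],1).tolist(),np.round(p["pose"],3).tolist())
print(eyes.camera_params("wrist"))
E
```

```text
{'time': 0.0, 'joint_positions': [1.21, 0.322, -0.07, 1.452, 0.023, 1.371, -0.057], 'qd': [0.001, 0.0, -0.002, 0.0, -0.001, 0.0, -0.001], 'joint_torque': [0.001, -49.128, -0.404, -31.253, -0.064, 0.044, 0.0], 'position': [0.238, -0.604, 0.221], 'tool_rot': [-3.085, -0.585, 0.001], 'ft_force': [-0.16, -0.436, -0.28], 'torque': [0.002, 0.001, -0.012], 'grip_width': 1.0}
top [[384.6, 0.0, 312.6], [0.0, 384.6, 194.7], [0.0, 0.0, 1.0]] [[-0.016, -0.986, 0.168, 0.406], [-1.0, 0.018, 0.011, -0.019], [-0.014, -0.168, -0.986, 0.946], [0.0, 0.0, 0.0, 1.0]]
scene [[452.8, 0.0, 322.1], [0.0, 452.8, 192.2], [0.0, 0.0, 1.0]] [[0.632, 0.516, -0.577, 1.112], [0.775, -0.426, 0.468, -0.46], [-0.004, -0.743, -0.669, 0.73], [0.0, 0.0, 0.0, 1.0]]
{'camera_matrix': array([[349.35342526,   0.        , 316.85446673],
       [  0.        , 349.35342526, 197.6026857 ],
       [  0.        ,   0.        ,   1.        ]]), 'mount': array([[-8.37399058e-04, -9.70027824e-01, -2.42992425e-01,
         6.65936437e-02],
       [ 9.99999639e-01, -7.77308261e-04, -3.43171664e-04,
        -4.16479294e-04],
       [ 1.44006043e-04, -2.42992625e-01,  9.70028125e-01,
        -1.62344847e-01],
       [ 0.00000000e+00,  0.00000000e+00,  0.00000000e+00,
         1.00000000e+00]])}
```

View pics/top0.png

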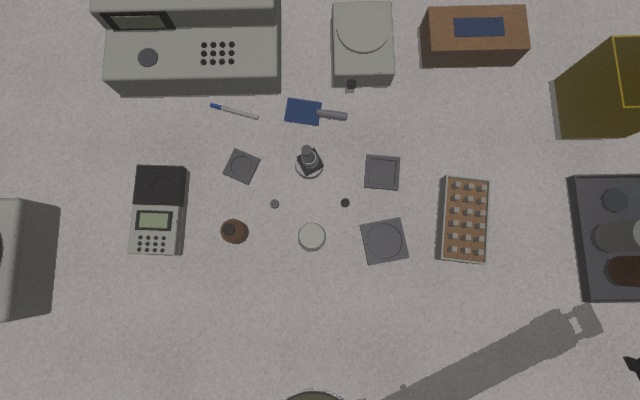

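View pics/scene0.png

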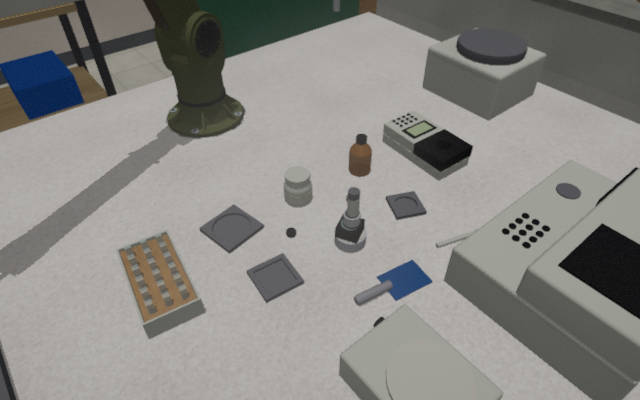

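Top view: stack about (308,160), small tray (242,166), square tray (382,172), large tray (384,241), photometer well about (160,187), bottle (233,231) and jar (311,237). Next I'll measure them.

```bash
cat > h.py <<'E'
import numpy as np,cv2
from bench import get_state,eyes
from scipy.spatial.transform import Rotation as R
def cam(n,st=None):
    p=eyes.camera_params(n);K=p["camera_matrix"]
    if n=="wrist":
        T=np.eye(4);T[:3,:3]=R.from_rotvec(st["tool_rot"]).as_matrix();T[:3,3]=st["position"];return K,T@p["mount"]
    return K,p["pose"]
def ray(K,T,uv,z):
    uv=np.atleast_2d(np.asarray(uv,float));d=np.c_[(uv-K[[0,1],2])/K[[0,1],[0,1]],np.ones(len(uv))]@T[:3,:3].T
    return T[:3,3]+d*((z-T[2,3])/d[:,2])[:,None]
def cloud(K,T,d):
    v,u=np.mgrid[:d.shape[0],:d.shape[1]]
    P=np.stack([(u-K[0,2])/K[0,0]*d,(v-K[1,2])/K[1,1]*d,d],-1)
    return P@T[:3,:3].T+T[:3,3]
def grab(n):
    st=get_state();im,d=eyes.get_image(n);K,T=cam(n,st);return im,d,K,T,st
E
python3 - <<'E'
from h import *
f=np.load("pics/top0.npz");im,d=f["im"],f["d"];K,T=cam("top");P=cloud(K,T,d)
print("depth table z",np.median(P[280:300,200:300,2]))
hsv=cv2.cvtColor(im,cv2.COLOR_RGB2HSV);
for nm,(u0,v0,u1,v1),z in [("tsleeve",(215,140,268,192),.01),("tsq",(355,148,408,198),.01),("tdisc",(352,210,416,272),.01),("photo",(125,158,195,262),.06)]:
    sub=hsv[v0:v1,u0:u1,2]; t,m=cv2.threshold(sub,0,255,cv2.THRESH_BINARY_INV+cv2.THRESH_OTSU)
    if nm=="photo":
        m=((np.abs(P[v0:v1,u0:u1,2]-.06)<.006)*255).astype(np.uint8)
    c=max(cv2.findContours(m,0,2)[0],key=cv2.contourArea).reshape(-1,2)+[u0,v0]
    W=ray(K,T,c,z)[:,:2]; r=cv2.minAreaRect((W*1000).astype(np.float32)); print(nm,t,[np.round(x,1) for x in r])
for nm,(u0,v0,u1,v1) in [("stack",(285,135,335,185)),("bottle",(215,212,252,247)),("jar",(294,218,330,254))]:
    Q=P[v0:v1,u0:u1].reshape(-1,3)
    for a,b in [(.02,.035),(.045,.065),(.065,.079),(.079,.09),(.095,.11),(.138,.15)]:
        q=Q[(Q[:,2]>a)&(Q[:,2]<b)]
        if len(q)>3: print(nm,a,b,len(q),np.round(q.mean(0),3),np.round(q[:,:2].min(0),3),np.round(q[:,:2].max(0),3))
def crop(n,im,b,s): cv2.imwrite(n,cv2.resize(im[b[1]:b[3],b[0]:b[2],::-1],None,fx=s,fy=s,interpolation=cv2.INTER_CUBIC))
crop("pics/c1.png",im,(125,135,335,265),3.8)
E
```

```text
depth table z 0.00042293266714826805
tsleeve 119.0 [array([641.6, 170.1]), array([74.9, 74. ]), np.float64(65.3)]
tsq 118.0 [array([ 619.9, -180.4]), array([86.1, 86.5]), np.float64(83.6)]
tdisc 121.0 [array([ 449.8, -177.9]), array([100.6, 102.4]), np.float64(9.6)]
photo 101.0 [array([531.3, 359.8]), array([112.7, 210.3]), np.float64(87.3)]
stack 0.02 0.035 160 [0.626 0.004 0.028] [ 0.607 -0.033] [0.667 0.032]
stack 0.045 0.065 216 [ 0.633 -0.005  0.056] [ 0.61  -0.034] [0.672 0.028]
stack 0.065 0.079 20 [ 0.629 -0.003  0.072] [ 0.624 -0.016] [0.637 0.017]
stack 0.079 0.09 82 [ 0.636 -0.003  0.085] [ 0.624 -0.016] [0.655 0.017]
stack 0.095 0.11 19 [0.633 0.002 0.102] [ 0.63  -0.009] [0.642 0.014]
stack 0.138 0.15 95 [0.641 0.003 0.144] [ 0.63  -0.008] [0.652 0.014]
bottle 0.02 0.035 26 [0.471 0.157 0.028] [0.451 0.151] [0.504 0.17 ]
bottle 0.045 0.065 50 [0.47  0.16  0.057] [0.45  0.151] [0.503 0.206]
bottle 0.065 0.079 245 [0.476 0.174 0.072] [0.452 0.152] [0.503 0.205]
bottle 0.079 0.09 68 [0.473 0.172 0.082] [0.46  0.161] [0.494 0.193]
bottle 0.095 0.11 120 [0.477 0.178 0.104] [0.465 0.166] [0.49  0.191]
jar 0.02 0.035 6 [0.444 0.002 0.033] [ 0.43  -0.036] [0.472 0.028]
jar 0.045 0.065 75 [ 0.451 -0.008  0.049] [ 0.431 -0.036] [0.492 0.027]
jar 0.065 0.079 510 [ 0.461 -0.004  0.075] [ 0.433 -0.031] [0.489 0.024]
```

View pics/c1.png

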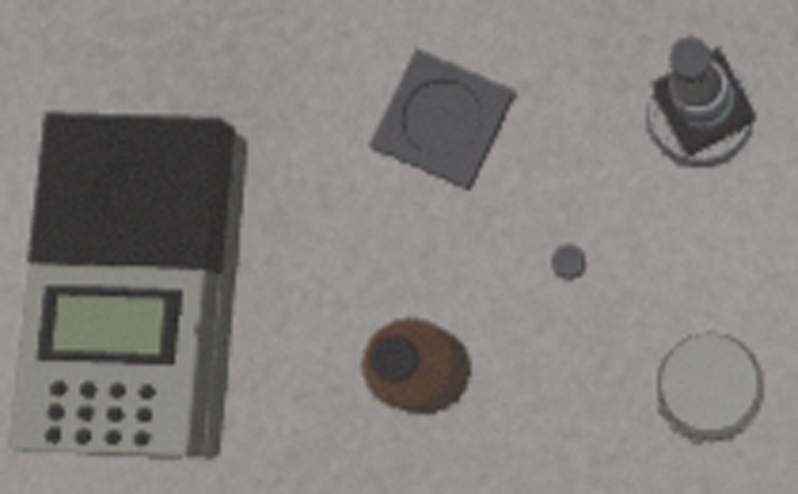

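The crop shows the vial on a stack turned about 35°; the well is barely visible near crop (125,165). I'll use depth to get the well, the square's angle and the disc centre.

```bash
python3 - <<'E'
from h import *
f=np.load("pics/top0.npz");im,d=f["im"],f["d"];K,T=cam("top");P=cloud(K,T,d)
S=P[160:215,130:190];q=S[(S[...,2]>.028)&(S[...,2]<.05)&(np.abs(S[...,0]-.59)<.05)&(np.abs(S[...,1]-.36)<.045)]
print("well deep",len(q),q.mean(0),q.min(0),q.max(0))
for lo,hi in[(.05,.062),(.022,.034)]:
    v,u=np.where((P[...,2]>lo)&(P[...,2]<hi)&(np.abs(P[...,0]-.635)<.06)&(np.abs(P[...,1])<.06))
    r=P[v,u][:,:2]*1000;print(lo,cv2.minAreaRect(r.astype(np.float32)),cv2.minEnclosingCircle(r.astype(np.float32)))
for nm,(x,y) in dict(ts=(.6416,.170),td=(.4498,-.178)).items():
    q=P[(np.hypot(P[...,0]-x,P[...,1]-y)<.046)&(P[...,2]<.0075)&(P[...,2]>.001)&(np.hypot(P[...,0]-x,P[...,1]-y)<(.032 if nm=="ts" else .047))]
    print(nm,len(q),cv2.minEnclosingCircle((q[:,:2]*1000).astype(np.float32)),q[:,2].mean())
# scene view for well
im,d,K,T,st=grab("scene");P=cloud(K,T,d)
q=P[(np.abs(P[...,0]-.59)<.05)&(np.abs(P[...,1]-.36)<.048)&(P[...,2]<.052)&(P[...,2]>.029)]
print("scene well",len(q),q.mean(0),q.min(0),q.max(0))
print(R.from_rotvec(st["tool_rot"]).as_matrix().round(3).tolist())
E
```

```text
well deep 186 [0.59270748 0.36614428 0.03608668] [0.57392174 0.35026736 0.02940501] [0.60883352 0.37959823 0.04980118]
0.05 ((641.2329711914062, -2.522838592529297), (47.978878021240234, 48.051795959472656), 27.262672424316406) ((641.688720703125, -3.2316505908966064), 32.68693542480469)
0.022 ((636.4682006835938, -0.0736236572265625), (64.89141845703125, 58.38951110839844), 86.14031982421875) ((641.1921997070312, -0.11644628643989563), 33.958587646484375)
ts 308 ((642.822998046875, 169.41282653808594), 29.957292556762695) 0.004285919043469859
td 896 ((448.9667663574219, -178.70474243164062), 44.41208267211914) 0.004518866398558159
scene well 245 [0.61691655 0.36372253 0.04151757] [0.56617394 0.31298639 0.02901226] [0.63987885 0.40738366 0.05194685]
[[0.931, 0.366, -0.001], [0.366, -0.931, 0.002], [-0.0, -0.002, -1.0]]
```

```bash
cat >> h.py <<'E'
def go(x,y,z,yaw_y=None):
    "units needed along current tool axes; yaw_y: wanted jaw (tool y) direction, deg mod 180"
    s=get_state();M=R.from_rotvec(s["tool_rot"]).as_matrix();e=np.array([x,y,z])-s["position"]
    cy=np.degrees(np.arctan2(M[1,1],M[0,1]));t=0
    if yaw_y is not None: t=-((yaw_y-cy+90)%180-90)/5
    print("units xyz",np.round(M.T@e/.04,3),"turn units",round(t,2),"jaw yaw",round(cy,2),"tilt",np.round(M[:2,2],4),"pos",np.round(s["position"],4),"t",round(s["time"],2),"F",np.round(s["ft_force"],2),"g",round(s["grip_width"],3),"q",np.round(s["joint_positions"],2))
E
python3 -c "
from h import *
go(.641,.003,.25,117.3)"
```

```text
units xyz [ 14.942 -10.443  -0.694] turn units -1.16 jaw yaw -68.52 tilt [-0.0006  0.0013] pos [ 0.2377 -0.6045  0.2217] t 0.15 F [0.19 0.3  0.22] g 1.001 q [ 1.21  0.32 -0.07  1.45  0.02  1.37 -0.06]
```

```bash
python3 -m jog '[[[1,0.8,-0.56,-0.1,0],[1,0.8,-0.56,-0.1,0],[1,0.8,-0.56,-0.1,0],[1,0.8,-0.56,-0.1,0],[1,0.8,-0.56,-0.1,0],[1,0.8,-0.56,-0.1,0],[1,0.8,-0.56,-0.1,0],[1,0.8,-0.56,0,0],[1,0.8,-0.56,0,0],[1,0.8,-0.56,0,0]]]' 20
python3 -m jog '[[[1,0.8,-0.56,0,0],[1,0.8,-0.56,0,0],[1,0.8,-0.56,0,0],[1,0.8,-0.56,0,0],[1,0.8,-0.56,0,0],[1,0.8,-0.56,0,0],[1,0.8,-0.56,0,-0.5],[1,0.8,-0.56,0,-0.66],[1,0.4,-0.3,0,0],[1,0,0,0,0]]]'
python3 - <<'E'
from h import *
go(.641,.003,.25,117.3)
im,d,K,T,st=grab("wrist");np.savez("pics/w1.npz",im=im,d=d);cv2.imwrite("pics/w1.png",im[:,:,::-1])
P=cloud(K,T,d)
for a,b in[(.14,.15),(.079,.087),(.053,.06),(.025,.031)]:
    q=P[(P[...,2]>a)&(P[...,2]<b)&(np.hypot(P[...,0]-.641,P[...,1])<.06)];print(a,len(q),[cv2.minEnclosingCircle((q[:,:2]*1000).astype(np.float32)),cv2.minAreaRect((q[:,:2]*1000).astype(np.float32))] if len(q)>4 else 0)
E
```

```text
time: 1.4
position: [0.4541, -0.2781, 0.2504]
tool_rot: [3.087, 0.585, -0.0]
ft_force: [1.2, -1.7, -0.2]
grip_width: 0.997
time: 2.65
position: [0.6334, 0.0015, 0.2501]
tool_rot: [-3.052, -0.743, 0.001]
ft_force: [-0.2, -0.4, -0.3]
grip_width: 1.001
units xyz [0.186 0.053 0.003] turn units 0.02 jaw yaw -62.62 tilt [-0.001   0.0004] pos [0.6334 0.0015 0.2501] t 2.65 F [-0.25 -0.4  -0.29] g 1.001 q [ 0.41  0.33 -0.58  1.44  0.18  1.43 -1.26]
0.14 698 [((641.7011108398438, 3.379818916320801), 11.889023780822754), ((641.758056640625, 3.3603591918945312), (23.02291488647461, 23.048458099365234), 41.746280670166016)]
0.079 390 [((642.5003662109375, 0.7344304919242859), 17.837785720825195), ((646.9783935546875, 1.9492855072021484), (26.388614654541016, 35.454952239990234), 14.695293426513672)]
0.053 825 [((641.4384155273438, -1.9101526737213135), 33.164283752441406), ((641.5514526367188, -1.9607429504394531), (47.414974212646484, 47.79601287841797), 26.927961349487305)]
0.025 716 [((641.1486206054688, 0.7170664668083191), 33.8158073425293), ((646.7705078125, 4.371742248535156), (53.904937744140625, 67.07220458984375), 33.74370574951172)]
```

View pics/w1.png

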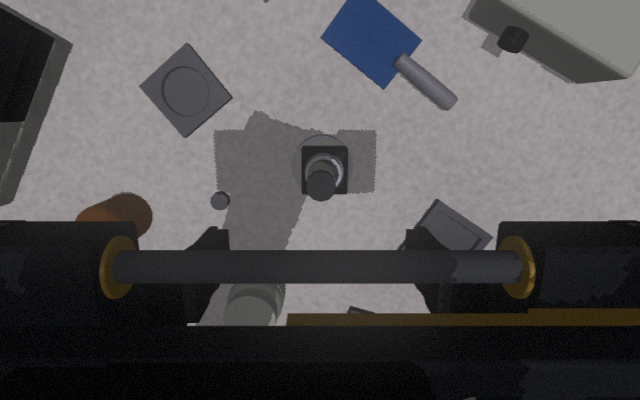

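Wrist view: stack centred near (322,165), with the vial cap at (321,182). Depth agrees with the top view to about 1 mm. Next is the vial grasp, high on the piece so the fingers stay above the well mouth.

```bash
python3 -m jog '[[[1,0.1,0.03,0,0],[1,0.1,0.02,0.5,0],[1,0,0,0.8,0],[1,0,0,0.8,0],[1,0,0,0.7,0],[1,0,0,0.35,0],[1,0,0,0.18,0],[1,0,0,0,0],[1,0,0,0,0]]]' 12
python3 -c "
from h import *
go(.6417,.0034,.117,117.3)"
```

```text
time: 3.82
position: [0.6424, 0.002, 0.1185]
tool_rot: [3.052, 0.741, 0.003]
ft_force: [-0.2, 0.7, 0.1]
grip_width: 1.005
units xyz [-0.001 -0.039  0.037] turn units -0.01 jaw yaw -62.73 tilt [ 0.002  -0.0001] pos [0.6424 0.002  0.1185] t 3.83 F [-0.25  0.7   0.13] g 1.005 q [ 0.39  0.43 -0.55  1.58  0.24  1.2  -1.31]
```

```bash
python3 -m jog '[[[1,0,-0.04,0.04,0],[0.45,0,0,0,0],[0.45,0,0,0,0],[0.45,0,0,0,0],[0.2,0,0,0,0],[0.2,0,0,0,0],[0.2,0,0,0,0],[0.2,0,0,0,0],[0.2,0,0,0,0]]]' 12
python3 -m jog '[[[0.2,0,0,-0.1,0],[0.2,0,0,-0.3,0],[0.2,0,0,-0.6,0],[0.2,0,0,-0.8,0],[0.2,0,0,-0.8,0],[0.2,0,0,0,0]]]' 12
python3 -c "
from h import *
go(.592,.362,.220)"
```

```text
time: 4.95
position: [0.6409, 0.0033, 0.1157]
tool_rot: [3.053, 0.741, -0.0]
ft_force: [0.3, 0.1, 0.0]
grip_width: 0.27
time: 5.7
position: [0.6429, 0.0039, 0.2239]
tool_rot: [3.051, 0.74, 0.01]
ft_force: [-0.8, -0.5, -1.0]
grip_width: 0.273
units xyz [ 2.972 -8.541  0.089] turn units 0 jaw yaw -62.72 tilt [ 0.0069 -0.0002] pos [0.6429 0.0039 0.2239] t 5.7 F [-0.85 -0.54 -0.95] g 0.273 q [ 0.4   0.35 -0.57  1.46  0.19  1.38 -1.28]
```

```bash
python3 -m jog '[[[0.2,0.1,-0.5,0,0],[0.2,0.2,-0.9,0,0],[0.2,0.2,-1,0,0],[0.2,0.2,-1,0,0],[0.2,0.2,-1,0,0],[0.2,0.2,-1,0,0],[0.2,0.2,-1,0,0],[0.2,0.1,-1,0,0],[0.2,0.1,-0.7,0,0],[0.2,0,-0.4,0,0]]]'
python3 -m jog '[[[0.2,0,0,0,0],[0.2,0,0,0,0]]]'
python3 - <<'E'
from h import *
go(.592,.362,.220)
im,d,K,T,st=grab("wrist");cv2.imwrite("pics/w2.png",im[:,:,::-1]);np.savez("pics/w2.npz",im=im,d=d,T=T)
P=cloud(K,T,d)
q=P[(np.abs(P[...,0]-.592)<.035)&(np.abs(P[...,1]-.362)<.035)&(P[...,2]<.052)&(P[...,2]>.025)]
print(len(q),cv2.minEnclosingCircle((q[:,:2]*1000).astype(np.float32)),q.min(0),q.max(0))
q=q[q[:,2]<.036];print("floor",len(q),cv2.minEnclosingCircle((q[:,:2]*1000).astype(np.float32)),q[:,2].mean())
E
```

```text
time: 6.95
position: [0.5356, 0.3358, 0.2185]
tool_rot: [-3.051, -0.747, 0.004]
ft_force: [1.0, -0.5, 0.1]
grip_width: 0.272
time: 7.2
position: [0.5391, 0.3315, 0.2193]
tool_rot: [3.052, 0.738, -0.001]
ft_force: [0.1, 0.1, -1.1]
grip_width: 0.275
units xyz [ 1.524 -0.075 -0.019] turn units 0 jaw yaw -62.83 tilt [-0.     -0.0015] pos [0.5391 0.3315 0.2193] t 7.2 F [ 0.12  0.1  -1.14] g 0.275 q [-0.04  0.37 -0.71  1.48  0.24  1.38 -1.86]
1491 ((588.0228881835938, 358.7151184082031), 20.040340423583984) [0.56808862 0.33874402 0.0307982 ] [0.60800914 0.3786932  0.05194213]
floor 1349 ((587.9833984375, 358.7186279296875), 19.990570068359375) 0.03316779571531208
```

View pics/w2.png

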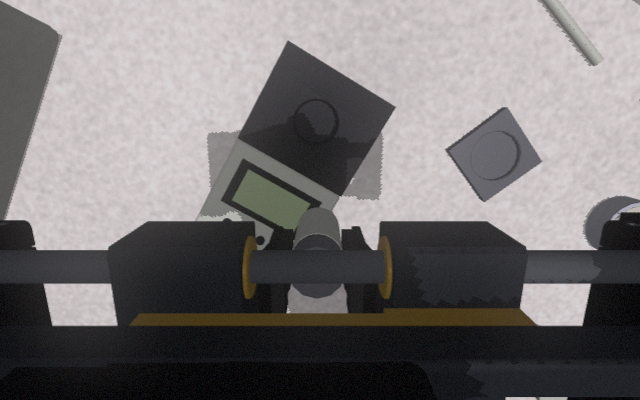

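Wrist view: the well is at (316,121) and fits a 40 mm circle. The vial is held upright between the fingers at (317,250). World well position is (0.588, 0.3587).

```bash
python3 - <<'E'
from h import *
go(.588,.3587,.105)
f=np.load("pics/w2.npz");K,_=cam("top");K=eyes.camera_params("wrist")["camera_matrix"];P=cloud(K,f["T"],f["d"])
q=P[(np.hypot(P[...,0]-.642,P[...,1]-.17)<.03)&(P[...,2]<.0072)&(P[...,2]>.001)]
print("tray sleeve floor",len(q),cv2.minEnclosingCircle((q[:,:2]*1000).astype(np.float32)),q[:,2].mean())
q=P[(np.hypot(P[...,0]-.642,P[...,1]-.17)<.06)&(P[...,2]<.014)&(P[...,2]>.006)];print(cv2.minAreaRect((q[:,:2]*1000).astype(np.float32)))
E
python3 -m jog '[[[0.2,0.3,-0.02,0,0],[0.2,0.6,-0.03,0,0],[0.2,0.4,-0.02,0.4,0],[0.2,0.09,0,0.8,0],[0.2,0,0,0.8,0],[0.2,0,0,0.6,0],[0.2,0,0,0.25,0],[0.2,0,0,0,0],[0.2,0,0,0,0]]]'
python3 -c "
from h import *
go(.588,.3587,.065)"
```

```text
units xyz [ 1.397 -0.059  2.859] turn units 0 jaw yaw -62.87 tilt [ 0.0001 -0.0013] pos [0.5393 0.3313 0.2194] t 7.25 F [ 0.21 -0.23 -1.15] g 0.272 q [-0.04  0.37 -0.71  1.48  0.24  1.38 -1.86]
tray sleeve floor 1766 ((643.1956176757812, 169.97801208496094), 26.01940155029297) 0.004212061410223785
((643.0045166015625, 171.78399658203125), (72.85738372802734, 73.31285858154297), 65.58538055419922)
time: 8.38
position: [0.5874, 0.3616, 0.1071]
tool_rot: [-3.052, -0.74, -0.003]
ft_force: [0.7, -0.1, -0.4]
grip_width: 0.269
units xyz [-0.023  0.07   1.052] turn units 0 jaw yaw -62.74 tilt [0.0018 0.0011] pos [0.5874 0.3616 0.1071] t 8.38 F [ 0.68 -0.14 -0.42] g 0.269 q [-0.12  0.56 -0.66  1.46  0.36  1.24 -1.92]
```

```bash
python3 -m jog '[[[0.2,0,0.07,0.15,0],[0.2,0,0,0.25,0],[0.2,0,0,0.25,0],[0.2,0,0,0.15,0],[0.2,0,0,0.1,0],[0.2,0,0,0.06,0],[0.2,0,0,0.03,0],[0.2,0,0,0,0],[0.2,0,0,0,0]]]'
python3 -c "
from h import *
go(.588,.3587,.065)"
```

```text
time: 9.5
position: [0.588, 0.3587, 0.0664]
tool_rot: [-3.053, -0.741, -0.001]
ft_force: [-0.2, 0.2, -0.0]
grip_width: 0.271
units xyz [ 0.001 -0.001  0.034] turn units 0 jaw yaw -62.72 tilt [0.0004 0.0001] pos [0.588  0.3587 0.0664] t 9.5 F [-0.21  0.17 -0.01] g 0.271 q [-0.12  0.6  -0.65  1.5   0.38  1.17 -1.93]
```

```bash
python3 -m jog '[[[0.2,0,0,0.02,0],[0.2,0,0,0.02,0],[0.2,0,0,0,0],[0.2,0,0,0,0]]]'; python3 -m jog '[[[0.2,0,0,0.02,0],[0.2,0,0,0,0],[0.2,0,0,0,0]]]'
```

```text
time: 10.0
position: [0.588, 0.3586, 0.0647]
tool_rot: [3.053, 0.741, 0.0]
ft_force: [0.7, -1.1, 1.9]
grip_width: 0.268
time: 10.38
position: [0.5882, 0.3586, 0.0646]
tool_rot: [3.053, 0.74, 0.001]
ft_force: [-0.8, -1.8, 5.3]
grip_width: 0.271
```

Contact felt at the predicted height, so I'll release and back off.

```bash
python3 -m jog '[[[0.35,0,0,-0.02,0],[0.5,0,0,0,0],[0.7,0,0,0,0],[0.7,0,0,0,0],[0.7,0,0,-0.3,0],[0.7,0,0,-0.8,0],[0.8,0,0,-1,0],[1,0,0,-1,0],[1,-0.5,0,-0.8,0],[1,-0.7,0,0,0]]]'
python3 -m jog '[[[1,-0.5,0,0,0],[1,0,0,0,0]]]'
python3 - <<'E'
from h import *
im,d,K,T,st=grab("wrist");cv2.imwrite("pics/w3.png",im[:,:,::-1]);P=cloud(K,T,d)
q=P[(np.hypot(P[...,0]-.588,P[...,1]-.3587)<.03)&(P[...,2]>.085)];print(len(q),cv2.minEnclosingCircle((q[:,:2]*1000).astype(np.float32)),np.median(q[:,2]))
go(.6425,.0007,.2,117.3)
E
```

```text
time: 11.62
position: [0.5462, 0.3382, 0.2249]
tool_rot: [-3.05, -0.741, -0.01]
ft_force: [-0.5, -0.2, 0.4]
grip_width: 0.98
time: 11.88
position: [0.5268, 0.3274, 0.2219]
tool_rot: [3.052, 0.741, 0.003]
ft_force: [-0.7, 0.6, -0.0]
grip_width: 0.994
2451 ((588.4495239257812, 358.8431396484375), 11.888437271118164) 0.38438933582755797
units xyz [-1.195  8.576  0.545] turn units -0.01 jaw yaw -62.73 tilt [0.0021 0.0002] pos [0.5277 0.3275 0.2216] t 11.93 F [-0.41  0.24  0.91] g 1.001 q [-0.02  0.34 -0.73  1.51  0.23  1.38 -1.86]
```

View pics/w3.png

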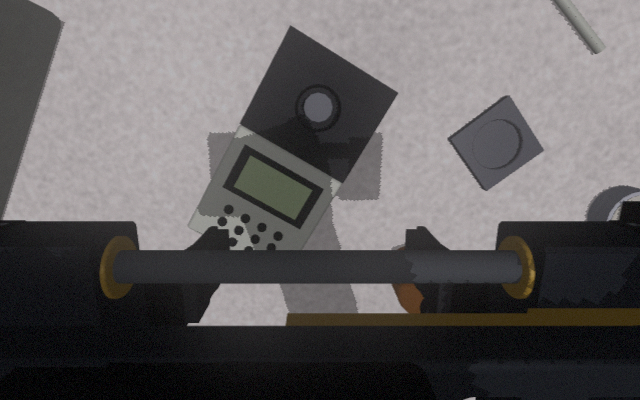

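Vial upright and centred in the well at (318,107). Back to the stack for the small round mount.

```bash
python3 -m jog '[[[1,-0.2,0.6,0,0],[1,-0.2,1,0,0],[1,-0.2,1,0,0],[1,-0.2,1,0,0],[1,-0.2,1,0,0],[1,-0.2,1,0,0],[1,0,1,0,0],[1,0,1,0,0],[1,0,0.7,0,0],[1,0,0.28,0,0]]]'
python3 -m jog '[[[1,0,0,0,0],[1,0,0,0,0]]]'
python3 - <<'E'
from h import *
im,d,K,T,st=grab("wrist");P=cloud(K,T,d)
for a,b in[(.079,.087),(.053,.06),(.025,.031)]:
    q=P[(P[...,2]>a)&(P[...,2]<b)&(np.hypot(P[...,0]-.641,P[...,1])<.05)];print(a,len(q),cv2.minEnclosingCircle((q[:,:2]*1000).astype(np.float32)),cv2.minAreaRect((q[:,:2]*1000).astype(np.float32)))
go(.6425,.0007,.067,117.3)
E
```

```text
time: 13.18
position: [0.6429, -0.0013, 0.2201]
tool_rot: [-3.054, -0.737, 0.001]
ft_force: [0.5, 0.5, 0.1]
grip_width: 0.997
time: 13.42
position: [0.6416, 0.0027, 0.2207]
tool_rot: [-3.051, -0.745, -0.0]
ft_force: [-0.6, 0.4, 0.8]
grip_width: 0.999
0.079 1267 ((642.401611328125, 0.6628735661506653), 17.91683578491211) ((642.5525512695312, 0.6818733215332031), (35.297462463378906, 34.91200256347656), 67.53164672851562)
0.053 1021 ((641.3688354492188, -2.1377182006835938), 33.188743591308594) ((641.4711303710938, -1.8943099975585938), (47.40134811401367, 47.76348876953125), 27.060083389282227)
0.025 835 ((641.2510375976562, 0.5675583481788635), 33.88652420043945) ((641.9846801757812, 2.245433807373047), (63.53050994873047, 66.85236358642578), 62.32072067260742)
units xyz [-0.005  0.055  3.846] turn units 0.03 jaw yaw -62.56 tilt [0.0001 0.0007] pos [0.6416 0.0026 0.2208] t 13.47 F [ 0.07  0.24 -0.09] g 1.003 q [ 0.4   0.36 -0.57  1.46  0.19  1.38 -1.27]
```

```bash
python3 -m jog '[[[1,0,0.05,0.4,0],[1,0,0,0.8,0],[1,0,0,0.9,0],[1,0,0,0.8,0],[1,0,0,0.6,0],[1,0,0,0.25,0],[1,0,0,0,0],[1,0,0,0,0]]]'
python3 -c "
from h import *
go(.6424,.0007,.067,117)"
```

```text
time: 14.48
position: [0.6437, -0.0012, 0.0717]
tool_rot: [3.052, 0.741, 0.003]
ft_force: [-0.2, -0.1, 0.0]
grip_width: 0.999
units xyz [-0.008 -0.058  0.117] turn units 0.06 jaw yaw -62.71 tilt [ 0.0019 -0.0001] pos [ 0.6437 -0.0012  0.0717] t 14.47 F [-0.22 -0.1   0.02] g 0.999 q [ 0.38  0.47 -0.54  1.62  0.26  1.12 -1.32]
```

```bash
python3 -m jog '[[[1,0,-0.05,0.12,0],[0.6,0,0,0,0],[0.6,0,0,0,0],[0.35,0,0,0,0],[0.35,0,0,0,0],[0.35,0,0,0,0],[0.35,0,0,0,0],[0.35,0,0,0,0]]]' 15
python3 -m jog '[[[0.35,0,0,-0.1,0],[0.35,0,0,-0.3,0],[0.35,0,0,-0.6,0],[0.35,0,0,-0.9,0],[0.35,0,0,-0.6,0],[0.35,0,0,0,0],[0.35,0,0,0,0]]]' 15
python3 -c "
from h import *
go(.6432,.170,.05)"
```

```text
time: 15.48
position: [0.6421, 0.0003, 0.0658]
tool_rot: [3.053, 0.741, 0.0]
ft_force: [-0.4, -1.3, -0.2]
grip_width: 0.407
time: 16.35
position: [0.6414, 0.0002, 0.1649]
tool_rot: [-3.053, -0.741, 0.002]
ft_force: [-0.2, -0.3, -0.9]
grip_width: 0.407
units xyz [ 1.987 -3.751  2.872] turn units 0 jaw yaw -62.73 tilt [-0.0012 -0.0003] pos [6.414e-01 2.000e-04 1.649e-01] t 16.35 F [-0.2  -0.32 -0.86] g 0.407 q [ 0.39  0.39 -0.56  1.53  0.21  1.28 -1.29]
```

```bash
python3 -m jog '[[[0.35,0.2,-0.35,0,0],[0.35,0.4,-0.75,0,0],[0.35,0.5,-1,0,0],[0.35,0.5,-0.9,0,0],[0.35,0.29,-0.55,0.3,0],[0.35,0.1,-0.2,0.7,0],[0.35,0,0,0.8,0],[0.35,0,0,0.7,0],[0.35,0,0,0.37,0],[0.35,0,0,0,0]]]'
python3 -m jog '[[[0.35,0,0,0,0]]]'
python3 -c "
from h import *
go(.6432,.170,.014)"
```

```text
time: 17.6
position: [0.6428, 0.1707, 0.0494]
tool_rot: [-3.052, -0.742, 0.005]
ft_force: [-0.6, -0.1, -0.5]
grip_width: 0.41
time: 17.73
position: [0.6448, 0.1708, 0.0521]
tool_rot: [-3.053, -0.741, -0.003]
ft_force: [0.4, 0.3, -0.7]
grip_width: 0.408
units xyz [-0.046  0.001  0.952] turn units 0 jaw yaw -62.71 tilt [0.0017 0.0007] pos [0.6448 0.1708 0.0521] t 17.73 F [ 0.35  0.29 -0.66] g 0.408 q [ 0.13  0.55 -0.58  1.57  0.32  1.11 -1.61]
```

```bash
python3 -m jog '[[[0.35,-0.03,0,0.2,0],[0.35,0,0,0.3,0],[0.35,0,0,0.2,0],[0.35,0,0,0.1,0],[0.35,0,0,0.06,0],[0.35,0,0,0.04,0],[0.35,0,0,0,0],[0.35,0,0,0,0]]]'
python3 -c "
from h import *
go(.6432,.170,.0138)"
```

```text
time: 18.73
position: [0.6432, 0.1697, 0.0152]
tool_rot: [3.053, 0.741, 0.001]
ft_force: [-1.0, 0.5, -1.1]
grip_width: 0.412
units xyz [ 0.005 -0.007  0.035] turn units 0 jaw yaw -62.72 tilt [0.0005 0.    ] pos [0.6432 0.1697 0.0152] t 18.73 F [-0.96  0.48 -1.09] g 0.412 q [ 0.12  0.59 -0.56  1.6   0.34  1.06 -1.63]
```

```bash
python3 -m jog '[[[0.35,0,0,0.02,0],[0.35,0,0,0.02,0],[0.35,0,0,0,0],[0.35,0,0,0,0]]]'
```

```text
time: 19.23
position: [0.6431, 0.1696, 0.0137]
tool_rot: [3.053, 0.741, 0.0]
ft_force: [-0.8, -0.1, 3.9]
grip_width: 0.41
```

```bash
python3 -m jog '[[[0.5,0,0,0,0],[0.6,0,0,0,0],[0.7,0,0,0,0],[0.7,0,0,-0.2,0],[0.8,0,0,-0.7,0],[1,0,0,-1,0],[1,0,0,-1,0],[1,0,0,-1,0],[1,0,0,-1,0],[1,0,0,-0.2,0]]]'
python3 -m jog '[[[1,0,0,0,0]]]'
python3 - <<'E'
from h import *
im,d,K,T,st=grab("wrist");P=cloud(K,T,d)
q=P[(P[...,2]>.025)&(P[...,2]<.04)&(np.hypot(P[...,0]-.643,P[...,1]-.17)<.035)];print(len(q),cv2.minEnclosingCircle((q[:,:2]*1000).astype(np.float32)),np.percentile(q[:,2],[5,50,95]))
go(.6414,-.0019,.12,117.1)
E
```

```text
time: 20.48
position: [0.6445, 0.1706, 0.2216]
tool_rot: [-3.053, -0.741, -0.01]
ft_force: [0.0, -0.3, -0.2]
grip_width: 0.999
time: 20.6
position: [0.643, 0.1697, 0.2176]
tool_rot: [3.053, 0.741, 0.001]
ft_force: [0.5, 0.1, -0.6]
grip_width: 1.002
964 ((643.1219482421875, 170.529541015625), 17.88893699645996) [0.03102325 0.03246892 0.03374192]
units xyz [-1.983  3.794  2.41 ] turn units 0.04 jaw yaw -62.72 tilt [-0.0013 -0.0007] pos [0.6425 0.1694 0.2163] t 20.65 F [ 0.05 -0.28 -0.96] g 0.995 q [ 0.16  0.42 -0.62  1.4   0.24  1.4  -1.56]
```

Small mount is flat: top at 32 mm and centred in its recess. Next is the square mount.

```bash
python3 -m jog '[[[1,-0.3,0.5,0,0],[1,-0.5,0.9,0,0],[1,-0.5,1,0,0],[1,-0.4,0.8,0,0],[1,-0.2,0.4,0.3,0],[1,-0.08,0.19,0.7,0],[1,0,0,0.8,0],[1,0,0,0.6,0.04],[1,0,0,0,0],[1,0,0,0,0]]]'
python3 - <<'E'
from h import *
im,d,K,T,st=grab("wrist");P=cloud(K,T,d)
q=P[(P[...,2]>.05)&(P[...,2]<.063)&(np.hypot(P[...,0]-.641,P[...,1])<.045)];print(len(q),cv2.minAreaRect((q[:,:2]*1000).astype(np.float32)))
go(.6414,-.0019,.038,117.1)
E
```

```text
time: 21.9
position: [0.6422, -0.0005, 0.1215]
tool_rot: [-3.053, -0.737, -0.0]
ft_force: [-0.0, -0.4, 0.7]
grip_width: 0.998
4844 ((641.3506469726562, -2.0499534606933594), (48.77760314941406, 48.05756378173828), 27.509428024291992)
units xyz [-0.044  0.013  2.103] turn units 0.01 jaw yaw -62.87 tilt [0.0013 0.0003] pos [ 0.6426 -0.0007  0.1221] t 21.95 F [-0.3   0.12  0.38] g 0.999 q [ 0.39  0.42 -0.55  1.58  0.23  1.2  -1.3 ]
```

```bash
python3 -m jog '[[[1,-0.04,0.01,0.4,0],[1,0,0,0.7,0],[1,0,0,0.6,0],[1,0,0,0.3,0],[1,0,0,0.08,0],[1,0,0,0,0],[1,0,0,0,0]]]'
python3 -c "
from h import *
go(.6414,-.0019,.038,117.2)"
```

```text
time: 22.82
position: [0.6416, -0.0025, 0.0392]
tool_rot: [3.054, 0.735, 0.003]
ft_force: [0.5, 0.4, -0.5]
grip_width: 0.999
units xyz [ 0.002 -0.015  0.03 ] turn units -0.03 jaw yaw -62.93 tilt [ 0.0018 -0.0002] pos [ 0.6416 -0.0025  0.0392] t 22.82 F [ 0.46  0.42 -0.49] g 0.999 q [ 0.37  0.5  -0.52  1.65  0.28  1.06 -1.33]
```

```bash
python3 -m jog '[[[1,0,-0.015,0.02,0],[0.7,0,0,0,0],[0.7,0,0,0,0],[0.5,0,0,0,0],[0.5,0,0,0,0],[0.5,0,0,0,0],[0.5,0,0,0,0],[0.5,0,0,0,0]]]' 15
python3 -m jog '[[[0.5,0,0,-0.1,0],[0.5,0,0,-0.3,0],[0.5,0,0,-0.6,0],[0.5,0,0,-0.9,0],[0.5,0,0,-0.4,0],[0.5,0,0,0,0],[0.5,0,0,0,0]]]' 15
python3 -c "
from h import *
go(.6199,-.1804,.06,83.6)"
```

```text
time: 23.82
position: [0.6405, -0.0021, 0.0373]
tool_rot: [3.054, 0.735, -0.0]
ft_force: [-0.7, 0.1, -0.8]
grip_width: 0.55
time: 24.7
position: [0.6396, -0.0021, 0.128]
tool_rot: [-3.054, -0.735, 0.003]
ft_force: [0.3, -0.2, -0.9]
grip_width: 0.552
units xyz [-2.464  3.745  1.701] turn units 6.69 jaw yaw -62.93 tilt [-0.0022 -0.0002] pos [ 0.6396 -0.0021  0.128 ] t 24.7 F [ 0.32 -0.2  -0.87] g 0.552 q [ 0.39  0.41 -0.55  1.58  0.23  1.22 -1.3 ]
```

```bash
python3 -m jog '[[[0.5,-0.3,0.4,-0.3,0],[0.5,-0.6,0.7,-0.3,0],[0.5,-0.7,0.8,-0.3,0],[0.5,-0.7,0.8,-0.1,0],[0.5,-0.6,0.6,0,0],[0.5,-0.5,0.45,0,0],[0.5,0,0,0,0],[0.5,0,0,0,0]]]'
python3 - <<'E'
from h import *
im,d,K,T,st=grab("wrist");P=cloud(K,T,d);cv2.imwrite("pics/w4.png",im[:,:,::-1])
D=np.hypot(P[...,0]-.62,P[...,1]+.18)
q=P[(D<.052)&(P[...,2]<.0072)&(P[...,2]>.002)&(D<.046)];print(len(q),cv2.minAreaRect((q[:,:2]*1000).astype(np.float32)),np.median(q[:,2]))
q=P[(D<.065)&(P[...,2]<.014)&(P[...,2]>.007)];print(len(q),cv2.minAreaRect((q[:,:2]*1000).astype(np.float32)))
go(.6199,-.1804,.06,83.6)
E
```

```text
time: 25.7
position: [0.5876, -0.1959, 0.1683]
tool_rot: [-3.052, -0.737, 0.001]
ft_force: [0.2, 1.5, -0.3]
grip_width: 0.55
4879 ((626.6533203125, -175.59130859375), (76.30257415771484, 75.30818176269531), 83.65985870361328) 0.004156789260547855
3557 ((620.6029663085938, -180.97471618652344), (84.11102294921875, 84.30152130126953), 83.7699203491211)
units xyz [0.882 0.035 2.715] turn units 6.72 jaw yaw -62.8 tilt [-0.0007  0.0015] pos [ 0.5879 -0.1954  0.1686] t 25.75 F [-0.33  0.1  -0.26] g 0.55 q [ 0.67  0.33 -0.49  1.59  0.16  1.27 -0.93]
```

View pics/w4.png

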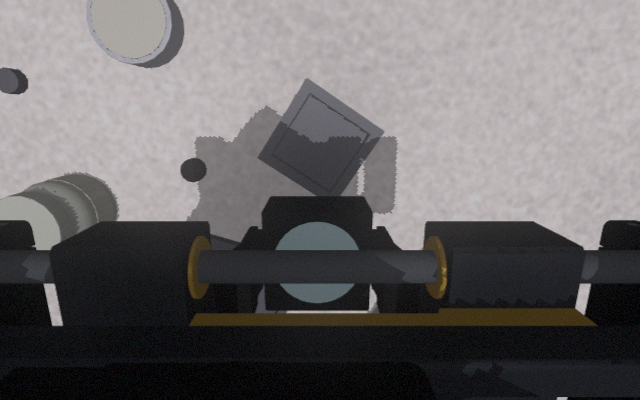

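Wrist view: the square recess is at (321,140) and the block is held squarely at (317,255). Turning in place first.

```bash
python3 -m jog '[[[0.5,0,0,0,1],[0.5,0,0,0,1],[0.5,0,0,0,1],[0.5,0,0,0,1],[0.5,0,0,0,1],[0.5,0,0,0,1],[0.5,0,0,0,0.68],[0.5,0,0,0,0],[0.5,0,0,0,0]]]'
python3 -c "
from h import *
go(.6206,-.181,.06,83.8)"
```

```text
time: 26.88
position: [0.588, -0.1964, 0.1692]
tool_rot: [-3.137, 0.169, 0.0]
ft_force: [-0.0, 0.2, -0.6]
grip_width: 0.544
units xyz [ 0.77  -0.469  2.731] turn units 0.0 jaw yaw -96.18 tilt [-0.0001  0.0003] pos [ 0.588  -0.1964  0.1692] t 26.88 F [-0.04  0.25 -0.61] g 0.544 q [ 0.61  0.31 -0.4   1.59  0.13  1.26 -1.49]
```

```bash
python3 -m jog '[[[0.5,0.25,-0.15,0,0],[0.5,0.35,-0.2,0.3,0],[0.5,0.17,-0.12,0.6,0],[0.5,0,0,0.8,0],[0.5,0,0,0.7,0],[0.5,0,0,0.3,0],[0.5,0,0,0.03,0],[0.5,0,0,0,0],[0.5,0,0,0,0]]]'
python3 -c "
from h import *
go(.6206,-.181,.0133,83.8)"
```

```text
time: 28.0
position: [0.6214, -0.1824, 0.0615]
tool_rot: [3.136, -0.173, 0.004]
ft_force: [-1.0, -1.4, -0.7]
grip_width: 0.549
units xyz [-0.025 -0.032  1.206] turn units -0.03 jaw yaw -96.33 tilt [ 0.0022 -0.0008] pos [ 0.6214 -0.1824  0.0615] t 28.0 F [-0.97 -1.37 -0.72] g 0.549 q [ 0.55  0.46 -0.39  1.62  0.19  1.09 -1.57]
```

```bash
python3 -m jog '[[[0.5,-0.015,-0.03,0.2,0],[0.5,0,0,0.3,0],[0.5,0,0,0.3,0],[0.5,0,0,0.2,0],[0.5,0,0,0.1,0],[0.5,0,0,0.05,0],[0.5,0,0,0,0],[0.5,0,0,0,0]]]'
python3 -c "
from h import *
go(.6206,-.181,.0133,83.8)"
```

```text
time: 29.0
position: [0.6203, -0.181, 0.0146]
tool_rot: [3.137, -0.173, 0.001]
ft_force: [0.2, 0.7, -0.5]
grip_width: 0.551
units xyz [ 0.008 -0.     0.032] turn units -0.02 jaw yaw -96.32 tilt [ 0.0007 -0.0003] pos [ 0.6203 -0.181   0.0146] t 29.0 F [ 0.25  0.7  -0.47] g 0.551 q [ 0.54  0.51 -0.38  1.66  0.22  1.01 -1.59]
```

```bash
python3 -m jog '[[[0.5,0,0,0.02,0],[0.5,0,0,0.02,0],[0.5,0,0,0.0,0],[0.5,0,0,0,0]]]'
```

```text
time: 29.5
position: [0.6202, -0.181, 0.0133]
tool_rot: [3.136, -0.173, 0.001]
ft_force: [-2.0, 0.3, 5.5]
grip_width: 0.551
```

```bash
python3 -m jog '[[[0.65,0,0,0,0],[0.75,0,0,0,0],[0.85,0,0,0,0],[0.85,0,0,-0.2,0],[1,0,0,-0.7,0],[1,0,0,-1,0],[1,0,0,-1,0],[1,0,0,-1,0],[1,0,0,-0.6,0],[1,0,0,0,0]]]'
python3 -m jog '[[[1,0,0,0,0]]]'
python3 - <<'E'
from h import *
im,d,K,T,st=grab("wrist");P=cloud(K,T,d)
D=np.hypot(P[...,0]-.62,P[...,1]+.18)
q=P[(P[...,2]>.025)&(P[...,2]<.04)&(D<.045)];print("square",len(q),cv2.minAreaRect((q[:,:2]*1000).astype(np.float32)),np.percentile(q[:,2],[5,50,95]))
q=P[(D<.065)&(P[...,2]<.014)&(P[...,2]>.007)];print("tray",len(q),cv2.minAreaRect((q[:,:2]*1000).astype(np.float32)))
D=np.hypot(P[...,0]-.641,P[...,1]);q=P[(P[...,2]>.022)&(P[...,2]<.034)&(D<.05)];print("disc",len(q),cv2.minEnclosingCircle((q[:,:2]*1000).astype(np.float32)))
go(.6412,.0006,.12)
E
```

```text
time: 30.75
position: [0.6215, -0.1811, 0.1955]
tool_rot: [3.135, -0.173, 0.008]
ft_force: [-0.8, -0.1, 0.3]
grip_width: 1.001
time: 30.88
position: [0.6192, -0.1808, 0.1914]
tool_rot: [-3.137, 0.173, 0.003]
ft_force: [0.4, -0.0, -0.4]
grip_width: 1.001
square 2596 ((620.9789428710938, -180.05642700195312), (48.046180725097656, 47.758296966552734), 83.70223236083984) [0.031027   0.0323931  0.03360215]
tray 3088 ((621.0706787109375, -180.90106201171875), (84.1594009399414, 83.6073989868164), 83.63775634765625)
disc 4061 ((641.8782348632812, 0.09078003466129303), 34.33203125)
units xyz [ 0.057 -4.566  1.773] turn units 0 jaw yaw -96.32 tilt [-0.0026  0.0006] pos [ 0.619  -0.1807  0.1909] t 30.93 F [0.51 0.87 0.58] g 0.998 q [ 0.56  0.36 -0.41  1.49  0.14  1.32 -1.54]
```

Square is flat and squared up within 0.1°, centred to about 1 mm. Now the disc.

```bash
python3 -m jog '[[[1,0,-0.5,0,0],[1,0.03,-0.9,0,0],[1,0.03,-1,0,0],[1,0,-1,0,0],[1,0,-0.8,0.3,0],[1,0,-0.37,0.7,0],[1,0,0,0.8,0],[1,0,0,0.6,0],[1,0,0,0,0],[1,0,0,0,0]]]'
python3 - <<'E'
from h import *
im,d,K,T,st=grab("wrist");P=cloud(K,T,d)
D=np.hypot(P[...,0]-.641,P[...,1]);q=P[(P[...,2]>.024)&(P[...,2]<.033)&(D<.05)];print("disc",len(q),cv2.minEnclosingCircle((q[:,:2]*1000).astype(np.float32)))
go(.6414,.0004,.010)
E
```

```text
time: 32.17
position: [0.6428, 0.0016, 0.0972]
tool_rot: [-3.136, 0.172, -0.001]
ft_force: [-0.6, -0.6, 0.4]
grip_width: 1.0
disc 6973 ((641.3132934570312, 0.24982896447181702), 34.0814323425293)
units xyz [-0.047  0.03   2.195] turn units 0 jaw yaw -96.29 tilt [0.0019 0.0003] pos [0.6432 0.0014 0.0978] t 32.23 F [-0.53  0.58 -0.69] g 0.999 q [ 0.33  0.43 -0.48  1.6   0.21  1.16 -1.87]
```

```bash
python3 -m jog '[[[1,-0.03,0.03,0.3,0],[1,0,0,0.5,0],[1,0,0,0.4,0],[1,0,0,0.2,0],[1,0,0,0,0],[1,0,0,0,0]]]'
python3 -c "
from h import *
go(.6413,.0003,.010)"
```

```text
time: 32.98
position: [0.6416, -0.0004, 0.041]
tool_rot: [-3.137, 0.173, -0.001]
ft_force: [0.7, 0.0, 0.4]
grip_width: 0.999
units xyz [-0.011 -0.016  0.775] turn units 0 jaw yaw -96.32 tilt [0.0009 0.    ] pos [ 6.416e-01 -4.000e-04  4.100e-02] t 32.98 F [0.66 0.01 0.35] g 0.999 q [ 0.32  0.49 -0.46  1.65  0.24  1.06 -1.89]
```

```bash
python3 -m jog '[[[1,-0.01,-0.015,0.3,0],[1,0,0,0.3,0],[1,0,0,0.15,0],[1,0,0,0.02,0],[1,0,0,0,0],[0.85,0,0,0,0],[0.75,0,0,0,0],[0.72,0,0,0,0],[0.72,0,0,0,0],[0.72,0,0,0,0]]]' 25
python3 -m jog '[[[0.7,0,0,0,0],[0.7,0,0,0,0]]]' 25
```

```text
time: 34.22
position: [0.6409, -0.0001, 0.01]
tool_rot: [3.136, -0.173, 0.0]
ft_force: [-0.7, 0.5, 1.1]
grip_width: 0.778
time: 34.48
position: [0.6409, -0.0001, 0.01]
tool_rot: [3.136, -0.173, 0.0]
ft_force: [-1.3, -0.9, 2.7]
grip_width: 0.774
```

```bash
python3 -m jog '[[[0.7,0,0,-0.1,0],[0.7,0,0,-0.3,0],[0.7,0,0,-0.6,0],[0.7,0,0,-0.8,0],[0.7,0,0,-0.8,0],[0.7,0,0,-0.6,0],[0.7,0,0,0,0],[0.7,0,0,0,0]]]' 25
python3 -c "
from h import *
go(.4495,-.178,.06)"
```

```text
time: 35.48
position: [0.64, 0.0001, 0.1367]
tool_rot: [3.137, -0.173, -0.003]
ft_force: [-0.2, -0.9, -2.3]
grip_width: 0.776
units xyz [-4.24   4.948  1.925] turn units 0 jaw yaw -96.32 tilt [-0.0017 -0.0001] pos [6.400e-01 1.000e-04 1.367e-01] t 35.48 F [-0.24 -0.87 -2.33] g 0.776 q [ 0.34  0.39 -0.48  1.57  0.19  1.23 -1.86]
```

```bash
python3 -m jog '[[[0.7,-0.3,0.3,0,0],[0.7,-0.6,0.6,0,0],[0.7,-0.7,0.7,0,0],[0.7,-0.7,0.7,0,0],[0.7,-0.7,0.7,0,0],[0.7,-0.7,0.7,0,0],[0.7,-0.6,0.6,0,0],[0.7,-0.4,0.4,0,0],[0.7,-0.2,0.2,0,0],[0.7,0,0,0,0]]]'
python3 -m jog '[[[0.7,0,0,0,0]]]'
python3 - <<'E'
from h import *
im,d,K,T,st=grab("wrist");P=cloud(K,T,d);cv2.imwrite("pics/w5.png",im[:,:,::-1])
D=np.hypot(P[...,0]-.45,P[...,1]+.178)
q=P[(P[...,2]>.0072)&(P[...,2]<.013)&(D<.075)];print(len(q),cv2.minAreaRect((q[:,:2]*1000).astype(np.float32)))
q=P[(P[...,2]>.002)&(P[...,2]<.0068)&(D<.047)];print(len(q),cv2.minEnclosingCircle((q[:,:2]*1000).astype(np.float32)),q.min(0),q.max(0))
go(.4505,-.178,.06)
E
```

```text
time: 36.72
position: [0.4235, -0.1735, 0.1374]
tool_rot: [-3.137, 0.176, 0.001]
ft_force: [0.7, 0.1, -2.3]
grip_width: 0.772
time: 36.85
position: [0.425, -0.1723, 0.1377]
tool_rot: [-3.137, 0.171, -0.001]
ft_force: [0.7, -0.5, -2.6]
grip_width: 0.782
4864 ((449.86773681640625, -178.16619873046875), (100.23211669921875, 100.24483489990234), 9.898686408996582)
6016 ((449.97296142578125, -178.18960571289062), 42.10154724121094) [ 0.41946433 -0.22009765  0.00201261] [ 0.49170884 -0.13628176  0.00674132]
units xyz [0.647 0.075 1.942] turn units 0 jaw yaw -96.23 tilt [0.0003 0.0004] pos [ 0.4251 -0.1722  0.1377] t 36.9 F [ 0.06  0.68 -2.49] g 0.777 q [ 0.7  -0.01 -0.37  2.   -0.    1.15 -1.35]
```

View pics/w5.png

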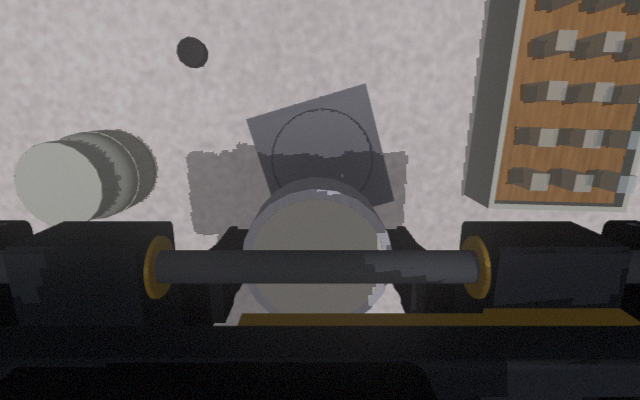

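Wrist view: the large recess is at (322,150) and the held disc at (316,250). The recess fits an 84 mm circle at (0.450, -0.178).

```bash
python3 -m jog '[[[0.7,0.25,0.03,0,0],[0.7,0.3,0.04,0.2,0],[0.7,0.08,0,0.5,0],[0.7,0,0,0.6,0],[0.7,0,0,0.4,0],[0.7,0,0,0.2,0],[0.7,0,0,0,0],[0.7,0,0,0,0]]]'
python3 -c "
from h import *
go(.4498,-.1784,.014)"
```

```text
time: 37.9
position: [0.4498, -0.1789, 0.0625]
tool_rot: [3.136, -0.173, 0.002]
ft_force: [-0.3, 0.3, -2.3]
grip_width: 0.776
units xyz [-0.004 -0.013  1.212] turn units 0 jaw yaw -96.32 tilt [ 0.0013 -0.0007] pos [ 0.4498 -0.1789  0.0625] t 37.9 F [-0.35  0.31 -2.32] g 0.776 q [ 0.68  0.14 -0.38  2.03  0.06  0.99 -1.41]
```

```bash
python3 -m jog '[[[0.7,0,-0.01,0.2,0],[0.7,0,0,0.3,0],[0.7,0,0,0.3,0],[0.7,0,0,0.2,0],[0.7,0,0,0.1,0],[0.7,0,0,0.05,0],[0.7,0,0,0,0],[0.7,0,0,0,0]]]'
python3 -c "
from h import *
go(.4498,-.1784,.014)"
```

```text
time: 38.9
position: [0.4495, -0.1784, 0.0161]
tool_rot: [3.136, -0.173, 0.001]
ft_force: [0.4, -0.1, -2.5]
grip_width: 0.775
units xyz [ 0.007 -0.001  0.052] turn units 0 jaw yaw -96.32 tilt [ 0.0006 -0.0004] pos [ 0.4495 -0.1784  0.0161] t 38.9 F [ 0.42 -0.08 -2.51] g 0.775 q [ 0.67  0.2  -0.37  2.06  0.1   0.89 -1.44]
```

```bash
python3 -m jog '[[[0.7,0,0,0.02,0],[0.7,0,0,0.02,0],[0.7,0,0,0.01,0],[0.7,0,0,0,0]]]';python3 -m jog '[[[0.7,0,0,0.01,0],[0.7,0,0,0,0],[0.7,0,0,0,0]]]'
```

```text
time: 39.4
position: [0.4492, -0.1783, 0.0139]
tool_rot: [3.137, -0.173, -0.0]
ft_force: [-0.8, 0.7, 0.4]
grip_width: 0.774
time: 39.78
position: [0.4492, -0.1783, 0.0139]
tool_rot: [3.137, -0.173, -0.0]
ft_force: [-2.3, 1.7, 5.6]
grip_width: 0.774
```

Contact. Release, lift and check everything.

```bash
python3 -m jog '[[[0.85,0,0,0,0],[0.95,0,0,0,0],[1,0,0,0,0],[1,0,0,-0.1,0],[1,0,0,-0.5,0],[1,0,0,-0.9,0],[1,0,0,-1,0],[1,0,0,-1,0],[1,0,0,-1,0],[1,0,0,-0.6,0]]]'
python3 -m jog '[[[1,0,0,-0.3,0],[1,0,0,0,0]]]'
python3 - <<'E'
from h import *
im,d,K,T,st=grab("wrist");P=cloud(K,T,d)
D=np.hypot(P[...,0]-.45,P[...,1]+.178);q=P[(P[...,2]>.025)&(P[...,2]<.04)&(D<.05)];print("disc",len(q),cv2.minEnclosingCircle((q[:,:2]*1000).astype(np.float32)),np.percentile(q[:,2],[5,50,95]))
im,d,K,T,st=grab("scene");cv2.imwrite("pics/s2.png",im[:,:,::-1])
im,d,K,T,st=grab("top");P=cloud(K,T,d)
for n,x,y,r,lo in[("vial",.588,.359,.02,.08),("sleeve",.643,.17,.03,.025),("square",.621,-.18,.04,.025),("bottle",.477,.178,.03,.097),("jar",.461,-.004,.04,.07)]:
    q=P[(np.hypot(P[...,0]-x,P[...,1]-y)<r)&(P[...,2]>lo)&(P[...,2]<.12)];print(n,len(q),q.mean(0).round(4),np.percentile(q[:,2],[10,90]).round(4) if len(q) else 0)
go(.45,-.178,.2)
E
```

```text
time: 41.02
position: [0.4499, -0.1785, 0.2199]
tool_rot: [3.135, -0.173, 0.005]
ft_force: [0.5, 0.2, 0.9]
grip_width: 1.003
time: 41.28
position: [0.4494, -0.1783, 0.2296]
tool_rot: [3.136, -0.173, 0.001]
ft_force: [-0.1, -0.3, -0.5]
grip_width: 1.004
disc 3223 ((449.8639831542969, -177.204833984375), 33.90974044799805) [0.0311061  0.03247992 0.03374071]
vial 105 [0.5882 0.3567 0.0916] [0.0872 0.0943]
sleeve 169 [0.6425 0.1691 0.0322] [0.0298 0.0347]
square 391 [ 0.6199 -0.1799  0.0325] [0.0303 0.0348]
bottle 116 [0.4769 0.1778 0.1049] [0.1029 0.107 ]
jar 509 [ 0.4615 -0.0038  0.0754] [0.0734 0.0775]
units xyz [ 0.04  -0.003  0.699] turn units 0 jaw yaw -96.33 tilt [-0.0022  0.001 ] pos [ 0.4484 -0.178   0.2279] t 41.42 F [-0.22  0.3   0.06] g 1.003 q [ 0.7  -0.02 -0.37  1.83 -0.01  1.34 -1.35]
```

View pics/s2.png

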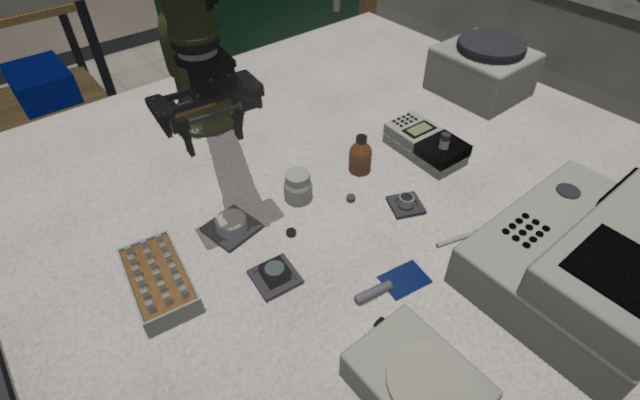

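The scene view shows every piece in place: vial (444,140), small mount (406,201), square (274,270) and disc (231,220). The bottle and jar are standing and the gripper is clear.

```bash
python3 -c "
from bench import job
print(job.close_job())"
```

```text
the job is handed in; nothing more can be done
None
```

The stack is apart and the job is handed in, after about 41 s of robot time. The vial went into the photometer well first. The small round, square and large round mounts then went into their trays in that order. I lowered each piece until light contact (about 4–6 N) before releasing it.

Last checks from depth images:
- **Vial:** it stands upright in the well, within about 2 mm of the centre. Its top reads about 92 mm, against 93 mm expected.
- **Mounts:** all three lie flat, with their tops at 32 mm as expected, and sit within about 1 mm of their recess centres. Just after placing, the square was within 0.1° of its recess.
- **Bystanders:** the brown bottle and white jar are standing where they were.
- **Gripper:** it was open, above everything and touching nothing.

One reading was no use: the first check of the vial's height, just after release, picked up the gripper itself. The final top-camera reading above replaces it. No check failed.

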